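# Find the stamped parts crate and push it to dispatch

### The arm

A 7-joint arm with a two-finger parallel gripper is mounted at the origin on a cart in front of the work surface, level with it; the furniture and walls round the work are solid. World frame = base frame: x ahead of the robot, y to its left, z up, the work surface at z = 0. Lengths are in m, angles in rad, forces in N, time in s.
With the tool pointing down it reaches from about 0.4 to 0.875 m from the base axis. Payload 19.3 kg.
Tool frame: the origin (TCP) lies at the centre of the arm's flange, where the gripper is bolted on; the fingertips stand 173 mm ahead of it and the grasp point (between the pads) lies 155 mm ahead of it; z points along the fingers, y is the line along which they close (so a half turn about z gives the same grasp; the last joint's range is limited). The gripper opens to 85 mm and grips with 20 to 120 N. Pads are 22 mm wide; open, the fingers measure 114 mm over their backs; the gripper's body (76 mm by 85 mm) begins 54 mm behind the grasp point. The pads swing forward as they close: fully open they stand 13 mm farther back than shut.
Start: joints at [-1.272, 0.521, -0.036, 1.599, 0.021, 1.021, -0.113], TCP at [0.225, 0.583, 0.405] pointing down, gripper open.
Joint ranges: [-2.91, 2.91], [-0.3, 2.13], [-1.5, 1.42], [0.17, 2.43], [-1.26, 4.41], [0.16, 1.93], [-2.52, 2.52]. Speed limits (rad/s): [1.89, 1.89, 2.39, 2.39, 3.01, 3.01, 3.01].

### API

Orientations are given as [roll, pitch, yaw] about the fixed x, y, z axes, in that order (R = Rz(yaw) Ry(pitch) Rx(roll)).
In Python, from workcell import bot, imaging, job gives the robot as it stands.
- The arm moves only by the tool carry_out, never from a script. Its argument "targets" is a list of rows, each a list of 3 entries, a list of its own where there are three numbers: the shift along the tool's x, y, z in units of 0.25 m (1.0 is 0.25 m), then the turn, a rotation vector about the tool's x, y, z in units of 180 degrees (1.0 is 180 degrees), then the opening, from 0 (shut) to 1 (fully open). In form: [[[tx, ty, tz], [wx, wy, wz], jaw], ...]. A call has 1 to 8 rows; each row shifts and turns the commanded pose from where the row before left it, along the tool's axes as they then stand; what a row does not reach is not made up. A row lasts 1/8 s, in which the tool goes at most 62.5 mm and 10.7 degrees, less where a joint would pass 70% of its speed; a pose out of reach is approached as far as the arm can. A call with a number of a shift or a turn outside -1 to 1 is refused whole. A call with a gripper value outside its range is refused whole. The fingers move at their own pace and stop on an object; "force" is the grip in N (left out, the last holds). Time passes only in rows, so rows that do not move let the fingers close. It gives the time, the measured TCP pose, the force and the opening at its end, in the units of the state.
- bot.observe(): the state, without advancing time (a new reading comes with each control period).
- imaging.grab_frame(name): name is "side" or "top"; returns a dict with "pixels" (384x512x3 uint8, red, green, blue), "mtx" (3x3 intrinsics, pixels), "cam_to_world" (4x4, takes a point from camera to world coordinates). Camera axes: x right, y down, z forward; pixel columns grow to the right and rows downward; lengths in m; the calibration is good to about 2 mm. A picture is of the moment at which its call begins. There is no depth.
- job.job_done(): hands the job in, once; it reports no verdict.
The state is a dict: "clock": time; "qpos": joint angles; "qd": joint speeds; "joint_efforts": joint torques, N m; "position": TCP position; "tool_rot": TCP orientation; "force": force on the tool from outside, world axes, zero at the start; "moment": the same for the moment, N m; "grip_width": finger opening in m.
Only numpy, scipy, OpenCV 4.12 (cv2) and the standard library are available. Lean on these libraries where they do the work, as an engineer would, in place of code of your own. Each camera call takes 0.05 s, during which the arm holds its last target. There are 200 camera calls.

### The job

Two identical small plywood parts crates stand open side up on the desk, and one of them has a round ink stamp under its base. Tip both crates over, away from you, onto their far sides so that their undersides face you, and only then push the stamped one, as it lies, away from you until all of it is just past the paper tape line on the desk. Use the fingertips only, never lift a crate, leave the plain crate lying on your side of the line, and do not disturb the solder spool, the tin or the motor.

Things in the scene. Friction and masses are not known exactly. Their poses are not given: they have to be found in the camera images.
- crate_a: stamped crate: open slatted plywood crate, empty, 56 (x, front to back) x 80 (y) x 84 mm high (z), walls 4 mm, 0.13 to 0.23 kg. Origin: centre of its underside; z points out of its mouth. Starts upright, left or right of the other crate, its x pointing away from the robot within 0.2 rad. Tipped onto its far side, its x points down, z away from the robot, origin 28 mm and top 56 mm above the desk.
- crate_b: plain crate: the same shape, size, weight range, axes and start as crate_a, but nothing is stamped under its base. Either crate, when pushed slowly and level away from the robot near its top rim, tips about its far lower edge rather than sliding, and falls onto its far side once tilted past about 40 degrees.
- stamp (a point): centre of the stamp, a dark ink ring 46 mm across with a bar across it, on the underside of crate_a, recessed 2 mm; unseen until the crate is tipped
- base_left (a point): middle of the +y edge of crate_a's underside, 40 mm from its origin; with crate_a lying on its far side, the crate's part nearest the robot is its underside
- base_right (a point): middle of the -y edge of crate_a's underside, 40 mm from its origin
- tape_line: strip of pale paper tape stuck flat on the desk beyond both crates, 12 mm wide (x) and 460 mm long (y), no thickness to speak of; origin at its centre; its x points away from the robot, so its far edge is at x = +6 mm
- spool: bystander: grey solder spool standing on its end, 50 mm across, 38 mm high, to the right of the crates; origin: centre of its underside
- red_tin: bystander: flat round tin with a red lid, 51 mm across, 18 mm high, to the right of the crates; origin: centre of its underside
- motor: bystander: small grey electric motor lying on its side, 24 x 45 x 19 mm, to the left of the crates; origin: centre of its underside
Things that resemble listed ones, but are neither listed nor needed, are in the scene too. Leave any orange look-alike of the crate_b alone. What is shaped like the crate_a but yellow is not meant.

How it is judged:
By the outcome, as a careful person would: the job done as asked, in the order asked, and still so for the second after the job is handed in, with the robot touching nothing.
It also fails if it takes over 64 s, if anything falls off the work surface, if the arm or the gripper's body presses on something with over 40 N, if the wrist force passes 120 N, or if a joint passes its speed limit or range.

## Working session

There is one attempt and no reset: what is moved stays moved. The work goes in short steps, Python scripts to look and compute and a tool call to move; the robot and the scene stay as the last step left them, time stands still between calls to the robot, and variables do not carry over. Pictures are saved under pics/ and viewed, on a budget of 10 in all, crops included, one or two more only if the job needs it, and the job is handed in when it is done.

Besides the shell and the picture viewer there is one more tool, called after ">>>" by a JSON object that holds its "fn" and its "kwargs", one argument or row to a line. carry_out: Moves the arm, as the interface text tells. Its arguments: {"type":"object","properties":{"targets":{"type":"array"},"force":{"type":"number"}},"required":["targets"]}

```bash
mkdir -p pics; ls
cat > h.py <<'E'
import numpy as np, cv2
from workcell import bot, imaging, job
def grab(n,save=None):
    f=imaging.grab_frame(n)
    if save: cv2.imwrite('pics/'+save,f['pixels'][:,:,::-1])
    return f
def ray(f,u,v,z=0.):
    T=np.array(f['cam_to_world']);d=T[:3,:3]@np.linalg.solve(np.array(f['mtx']),[u,v,1.]);o=T[:3,3]
    return o+d*(z-o[2])/d[2]
def proj(f,p):
    T=np.array(f['cam_to_world']);c=T[:3,:3].T@(np.array(p)-T[:3,3]);q=np.array(f['mtx'])@c
    return q[:2]/q[2]
E
python3 - <<'E'
from h import *
for n in('top','side'):
    f=grab(n,n+'0.png'); print(n,np.round(f['cam_to_world'],3).tolist(),np.round(f['mtx'],1).tolist()); np.savez(n+'0',**f)
s=bot.observe();print({k:np.round(v,3).tolist() for k,v in s.items()})
E
```

```text
pics
top [[0.017, -0.982, 0.19, 0.271], [-1.0, -0.015, 0.012, 0.094], [-0.009, -0.191, -0.982, 1.3], [0.0, 0.0, 0.0, 1.0]] [[405.7, 0.0, 253.6], [0.0, 405.7, 193.7], [0.0, 0.0, 1.0]]
side [[-0.877, -0.217, 0.429, -0.081], [-0.48, 0.372, -0.795, 1.245], [0.013, -0.903, -0.43, 0.653], [0.0, 0.0, 0.0, 1.0]] [[400.1, 0.0, 257.0], [0.0, 400.1, 189.4], [0.0, 0.0, 1.0]]
{'clock': 0.1, 'qpos': [-1.272, 0.522, -0.036, 1.6, 0.021, 1.021, -0.113], 'qd': [0.002, -0.0, 0.0, -0.002, 0.001, -0.001, 0.0], 'joint_efforts': [0.005, -92.847, 1.985, -37.053, 0.018, 0.005, 0.0], 'position': [0.225, 0.583, 0.404], 'tool_rot': [-3.141, 0.0, 2.773], 'force': [0.595, 0.146, -0.83], 'moment': [-0.002, 0.032, -0.019], 'grip_width': 0.085}
```

View pics/top0.png

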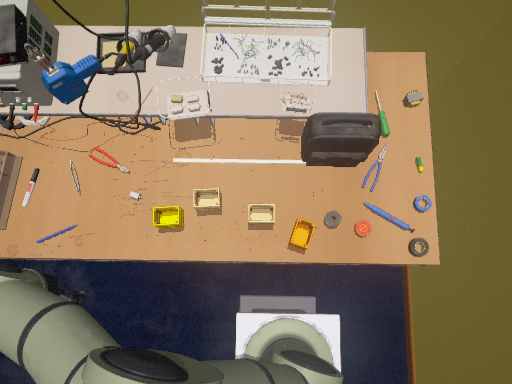

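View pics/side0.png

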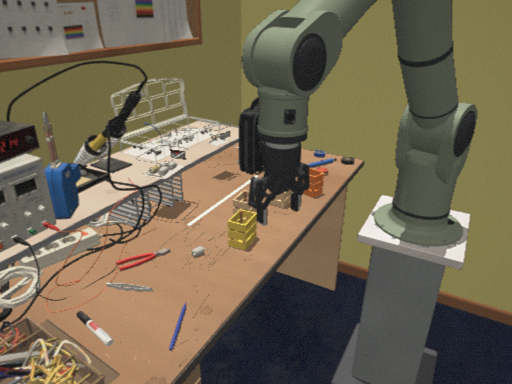

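The top view shows pale crates at about (207,199) and (261,214), with the tape at row ~160 (columns 173–305, its right end under the black case). The yellow decoy is at (168,216), the orange one at (302,234), the motor at (135,196), the spool at (333,219) and the tin at (363,229).

Run:
```python
from h import *
f=dict(np.load('top0.npz'));im=f['pixels']
for n,p,z in [('motor',(135,196),.01),('spool',(333,219),.038),('tin',(363,229),.018),('yellow',(168,216),.084),('orange',(302,234),.084),('tapeL',(173,160),0),('tapeR',(304,161.5),0),('caseBL',(304,160),0.0),('deskfront',(260,262),0)]:
    print(n,ray(f,*p,z).round(3))
hsv=cv2.cvtColor(im,cv2.COLOR_RGB2HSV)
print(hsv[190,200],hsv[189,207],hsv[199,207],hsv[205,261],hsv[240,230],hsv[160,230])
for c in[(207,199),(261,214)]:
    x0,y0=c[0]-25,c[1]-20
    h=hsv[y0:y0+40,x0:x0+50]
    m=((h[...,1]<105)&(h[...,2]>170)).astype(np.uint8)
    k=max(cv2.findContours(m,cv2.RETR_EXTERNAL,cv2.CHAIN_APPROX_NONE)[0],key=cv2.contourArea)
    r=cv2.minAreaRect(k);b=cv2.boxPoints(r)+[x0,y0]
    print(r,b.round(1).tolist());
    for q in b: print(ray(f,*q,.084).round(3))
    print('c',ray(f,r[0][0]+x0,r[0][1]+y0,.084).round(3))
cv2.imwrite('pics/crop0.png',cv2.resize(im[140:250,110:390,::-1],None,fx=2.8,fy=2.8,interpolation=cv2.INTER_CUBIC))
```

```text
motor [0.508 0.495 0.01 ]
spool [ 0.439 -0.14   0.038]
tin [ 0.411 -0.237  0.018]
yellow [0.434 0.367 0.084]
orange [ 0.386 -0.038  0.084]
tapeL [0.633 0.38  0.   ]
tapeR [ 0.634 -0.055  0.   ]
caseBL [ 0.639 -0.055  0.   ]
deskfront [0.304 0.086 0.   ]
[ 21  80 157] [ 23  80 218] [ 24  76 234] [ 21  83 165] [ 15 114 204] [ 26   9 239]
((24.0, 18.0), (18.0, 26.0), 90.0) [[193.0, 188.0], [219.0, 188.0], [219.0, 206.0], [193.0, 206.0]]
[0.522 0.295 0.084]
[0.523 0.216 0.084]
[0.467 0.214 0.084]
[0.466 0.293 0.084]
c [0.494 0.254 0.084]
((25.0, 19.0), (18.0, 26.0), 90.0) [[248.0, 204.0], [274.0, 204.0], [274.0, 222.0], [248.0, 222.0]]
[0.475 0.126 0.084]
[0.476 0.047 0.084]
[0.421 0.046 0.084]
[0.42  0.125 0.084]
c [0.448 0.086 0.084]
```

View pics/crop0.png

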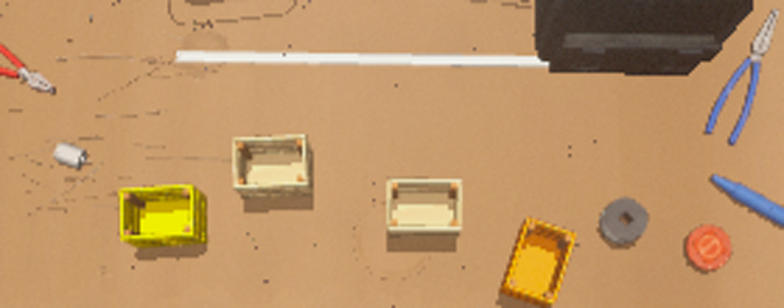

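>>> {"fn": "carry_out", "kwargs": {
  "targets": [
    [[0,0,0],[0,0,-0.0585],0],
    [[0,0,0],[0,0,-0.0585],0],
    [[-0.11,-0.2,0],[0,0,0],0],
    [[-0.13,-0.2,0],[0,0,0],0],
    [[-0.13,-0.2,0],[0,0,0],0],
    [[-0.13,-0.2,0],[0,0,0],0],
    [[-0.13,-0.2,0],[0,0,0],0],
    [[-0.13,-0.2,0],[0,0,0],0]
  ],
  "force": 40
}}

```text
clock: 1.1
position: [0.4157, 0.2809, 0.4047]
tool_rot: [-3.142, 0.0, 3.14]
force: [1.1, 0.4, 0.3]
grip_width: 0.0
```

>>> {"fn": "carry_out", "kwargs": {
  "targets": [
    [[-0.04,-0.116,0],[0,0,0],0],
    [[0,0,0.2],[0,0,0],0],
    [[0,0,0.2],[0,0,0],0],
    [[0,0,0.2],[0,0,0],0],
    [[0,0,0.04],[0,0,0],0],
    [[0,0,0],[0,0,0],0]
  ]
}}

```text
clock: 1.85
position: [0.4251, 0.2538, 0.2452]
tool_rot: [-3.141, -0.0, 3.14]
force: [-0.4, 0.0, 0.2]
grip_width: -0.0001
```

Run:
```python
from h import *
f=grab('side')
cv2.imwrite('pics/s1.png',cv2.resize(f['pixels'][130:290,100:340,::-1],None,fx=3,fy=3,interpolation=cv2.INTER_CUBIC))
s=bot.observe();print(s['position'],s['force'])
```

```text
[0.42530489 0.2539771  0.24596347] [ 1.28608761 -0.22213144  0.29860812]
```

View pics/s1.png

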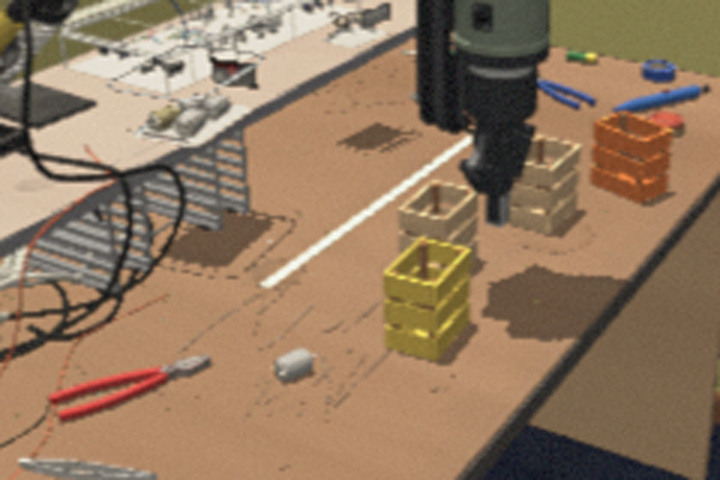

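The fingers are clear behind the left crate. Both pale crates are upright, and the floor beyond the tape is clear up to the shelf. Starting the tip now.

>>> {"fn": "carry_out", "kwargs": {
  "targets": [
    [[-0.04,0,0],[0,0,0],0],
    [[-0.04,0,0],[0,0,0],0],
    [[-0.03,0,0],[0,0,0],0],
    [[-0.02,0,0],[0,0,0],0],
    [[-0.02,0,0],[0,0,0],0],
    [[-0.02,0,-0.005],[0,0,0],0],
    [[-0.02,0,-0.005],[0,0,0],0],
    [[-0.02,0,-0.005],[0,0,0],0]
  ]
}}

```text
clock: 2.9
position: [0.4778, 0.2537, 0.2486]
tool_rot: [3.142, 0.0, 3.14]
force: [-1.3, 0.7, 0.5]
grip_width: -0.0001
```

>>> {"fn": "carry_out", "kwargs": {
  "targets": [
    [[-0.02,0,-0.005],[0,0,0],0],
    [[-0.02,0,-0.005],[0,0,0],0],
    [[-0.02,0,-0.005],[0,0,0],0],
    [[-0.02,0,-0.005],[0,0,0],0]
  ]
}}

```text
clock: 3.4
position: [0.4978, 0.2536, 0.2535]
tool_rot: [-3.142, -0.0, 3.14]
force: [0.5, 0.7, -0.7]
grip_width: -0.0003
```

Run:
```python
from h import *
f=grab('side')
cv2.imwrite('pics/s2.png',cv2.resize(f['pixels'][170:250,200:340,::-1],None,fx=4,fy=4,interpolation=cv2.INTER_CUBIC))
s=bot.observe();print(s['position'],s['force'])
```

```text
[0.49833007 0.25350983 0.25366054] [-0.2993657  -0.96829542  0.84293392]
```

View pics/s2.png

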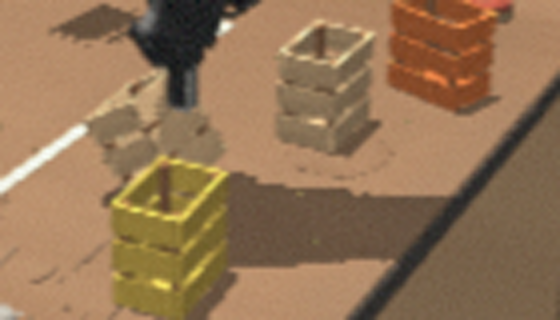

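The left crate is tilting as intended, about 35°. Continuing.

>>> {"fn": "carry_out", "kwargs": {
  "targets": [
    [[-0.016,0,-0.005],[0,0,0],0],
    [[-0.016,0,-0.005],[0,0,0],0],
    [[-0.016,0,-0.005],[0,0,0],0],
    [[-0.016,0,0],[0,0,0],0],
    [[-0.016,0,0],[0,0,0],0],
    [[-0.016,0,0],[0,0,0],0],
    [[0,0,0],[0,0,0],0],
    [[0,0,0],[0,0,0],0]
  ]
}}

```text
clock: 4.45
position: [0.5213, 0.2536, 0.2571]
tool_rot: [-3.142, -0.0, 3.14]
force: [-0.5, 0.4, -0.2]
grip_width: 0.0002
```

Run:
```python
from h import *
f=grab('side')
cv2.imwrite('pics/s3.png',cv2.resize(f['pixels'][170:250,200:340,::-1],None,fx=4,fy=4,interpolation=cv2.INTER_CUBIC))
s=bot.observe();print(s['position'],s['force'])
```

```text
[0.52125798 0.25360475 0.25711248] [-0.31571597  0.41880315 -0.01888672]
```

View pics/s3.png

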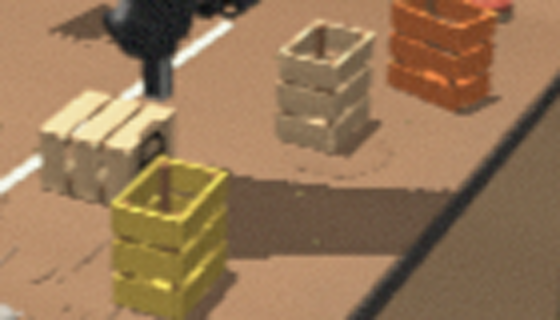

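The left crate lies on its far side, and part of a dark ring shows on its underside, so it looks like the stamped one. Next is the right crate.

>>> {"fn": "carry_out", "kwargs": {
  "targets": [
    [[0,0,-0.16],[0,0,0],0],
    [[0,0,-0.16],[0,0,0],0],
    [[0.136,-0.168,0],[0,0,0],0],
    [[0.136,-0.168,0],[0,0,0],0],
    [[0.136,-0.168,0],[0,0,0],0],
    [[0.136,-0.168,0],[0,0,0],0],
    [[0,0,0],[0,0,0],0]
  ]
}}

```text
clock: 5.38
position: [0.3832, 0.0834, 0.3375]
tool_rot: [-3.141, -0.001, 3.137]
force: [0.4, 0.6, -0.6]
grip_width: -0.0001
```

>>> {"fn": "carry_out", "kwargs": {
  "targets": [
    [[0,0.01,0.12],[0,0,0],0],
    [[0,0,0.12],[0,0,0],0],
    [[0,0,0.13],[0,0,0],0],
    [[0,0,0],[0,0,0],0]
  ]
}}

```text
clock: 5.88
position: [0.3849, 0.0886, 0.2435]
tool_rot: [-3.141, -0.003, 3.141]
force: [0.2, 0.8, 1.1]
grip_width: 0.0002
```

>>> {"fn": "carry_out", "kwargs": {
  "targets": [
    [[-0.04,0,0],[0,0,0],0],
    [[-0.03,0,0],[0,0,0],0],
    [[-0.02,0,0],[0,0,0],0],
    [[-0.02,0,0],[0,0,0],0],
    [[-0.02,0,-0.005],[0,0,0],0],
    [[-0.02,0,-0.005],[0,0,0],0],
    [[-0.02,0,-0.005],[0,0,0],0],
    [[-0.02,0,-0.005],[0,0,0],0]
  ]
}}

```text
clock: 6.88
position: [0.433, 0.0882, 0.2498]
tool_rot: [-3.142, -0.0, 3.14]
force: [-0.2, -0.4, 1.2]
grip_width: -0.0002
```

>>> {"fn": "carry_out", "kwargs": {
  "targets": [
    [[-0.02,0,-0.005],[0,0,0],0],
    [[-0.02,0,-0.005],[0,0,0],0],
    [[-0.02,0,-0.005],[0,0,0],0],
    [[-0.016,0,-0.005],[0,0,0],0],
    [[-0.016,0,-0.005],[0,0,0],0],
    [[-0.016,0,-0.005],[0,0,0],0],
    [[-0.016,0,0],[0,0,0],0],
    [[-0.016,0,0],[0,0,0],0]
  ]
}}

```text
clock: 7.88
position: [0.4679, 0.0882, 0.2572]
tool_rot: [-3.142, -0.0, 3.14]
force: [-0.1, -0.2, 0.1]
grip_width: 0.0001
```

>>> {"fn": "carry_out", "kwargs": {
  "targets": [
    [[-0.016,0,0],[0,0,0],0],
    [[0,0,0],[0,0,0],0],
    [[0,0,0],[0,0,0],0],
    [[0,0,0],[0,0,0],0]
  ]
}}

```text
clock: 8.38
position: [0.4716, 0.0881, 0.2572]
tool_rot: [-3.142, -0.0, 3.14]
force: [-0.3, 0.5, 0.0]
grip_width: -0.0
```

Run:
```python
from h import *
f=grab('side');g=grab('top')
np.savez('side1',**f);np.savez('top1',**g)
a=cv2.resize(f['pixels'][160:250,190:350,::-1],None,fx=4,fy=4,interpolation=cv2.INTER_CUBIC)
b=cv2.resize(g['pixels'][150:210,180:340,::-1],None,fx=4,fy=4,interpolation=cv2.INTER_CUBIC)
cv2.imwrite('pics/s4.png',np.vstack([a,b])[:600])
s=bot.observe();print(s['position'],s['force'])
```

```text
[0.47164506 0.08818001 0.25720409] [ 0.00379862 -0.09199292 -0.27696847]
```

View pics/s4.png

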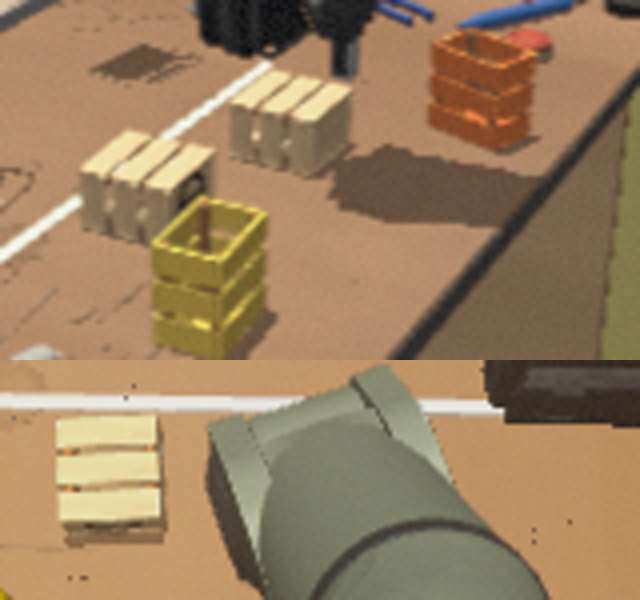

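Both crates lie on their far sides. The left underside shows the dark ring at crop (195,185), and the right underside at (330,130) is plain. Measuring the left crate's lying pose for the push.

Run:
```python
from h import *
g=dict(np.load('top1.npz'));c=lambda u,v:((u)/4+180-.4,(v-360)/4+150-.4)
for n,p,z in[('far L',(56,418),.056),('far R',(157,415),.056),('near L',(62,524),.056),('near R',(161,522),.056),('nearbot L',(66,542),0),('nearbot R',(163,540),0),('tape near',(110,408),0),('tape far',(110,396),0),('tape far0',(10,394),0)]: print(n,ray(g,*c(*p),z).round(3))
print(proj(g,(.66,.25,0)))
```

```text
far L [0.605 0.302 0.056]
far R [0.609 0.222 0.056]
near L [0.519 0.293 0.056]
near R [0.522 0.216 0.056]
nearbot L [0.515 0.298 0.   ]
nearbot R [0.518 0.219 0.   ]
tape near [0.629 0.267 0.   ]
tape far [0.639 0.267 0.   ]
tape far0 [0.64 0.35 0.  ]
[212.42722249 152.71875878]
```

>>> {"fn": "carry_out", "kwargs": {
  "targets": [
    [[0,0,-0.2],[0,0,0],0],
    [[0,0.228,0],[0,0,0],0.2],
    [[0,0.228,0],[0,0,0],0.4],
    [[0,0.228,0],[0,0,0],0.4],
    [[0,0,0.2],[0,0,0],0.4],
    [[0,0,0.2],[0,0,0],0.4],
    [[0,0,0.056],[0,0,0],0.4],
    [[0,0,0],[0,0,0],0.4]
  ]
}}

```text
clock: 9.48
position: [0.472, 0.2591, 0.1933]
tool_rot: [-3.141, -0.001, 3.14]
force: [0.0, -0.2, 0.7]
grip_width: 0.0342
```

Run:
```python
from h import *
f=dict(np.load('side1.npz'))
print('rack foot',ray(f,183,203,0).round(3),'shadow edge',ray(f,180,215,0).round(3), ray(f,150,217,0).round(3))
print('proj far end of goal',proj(f,(.74,.30,0)),proj(f,(.74,.22,0)))
```

```text
rack foot [0.742 0.267 0.   ] shadow edge [0.697 0.341 0.   ] [0.773 0.401 0.   ]
proj far end of goal [177.47742917 206.97639472] [191.58436031 197.98596644]
```

The rack foot may sit close to the crate's goal, so I'll take one closer look there.

Run:
```python
from h import *
f=dict(np.load('side1.npz'));g=dict(np.load('top0.npz'))
a=cv2.resize(f['pixels'][155:235,100:260,::-1],None,fx=4,fy=4,interpolation=cv2.INTER_CUBIC)
b=cv2.resize(g['pixels'][90:160,140:240,::-1],None,fx=4,fy=4,interpolation=cv2.INTER_CUBIC)
for im,h,u0,v0 in((a,f,100,155),(b,g,140,90)):
    P=lambda p:tuple(int(x) for x in (proj(h,p)-[u0,v0]+.5)*4)
    for z in(0,.056):
        cv2.polylines(im,[np.array([P(q+(z,)) for q in((.651,.219),(.651,.299),(.735,.299),(.735,.219))])],True,(0,0,255),1)
b=np.pad(b,((0,0),(0,240),(0,0)))
cv2.imwrite('pics/s5.png',np.vstack([a,b]))
```

```text
(no output)
```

View pics/s5.png

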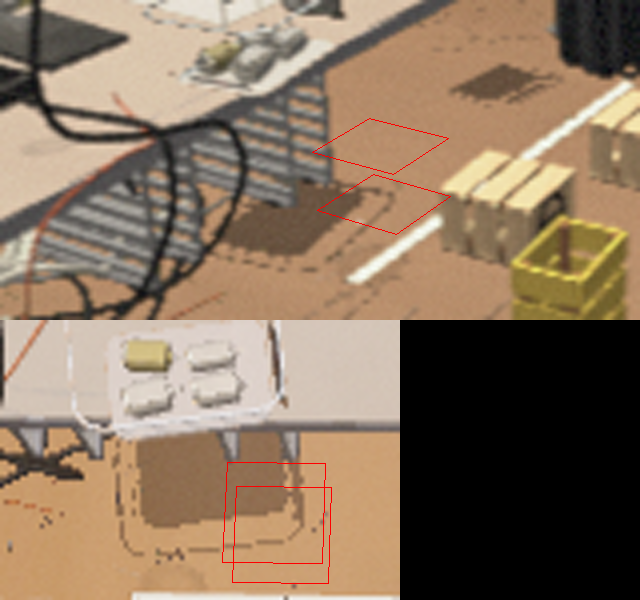

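The rack feet triangulate to x≈0.75, behind the goal's far end at ≈0.733. That's clear, but I'll push no farther than needed.

>>> {"fn": "carry_out", "kwargs": {
  "targets": [
    [[-0.056,0,0],[0,0,0],0.4],
    [[-0.056,0,0],[0,0,0],0.4],
    [[-0.032,0,0],[0,0,0],0.4],
    [[-0.032,0,0],[0,0,0],0.4],
    [[-0.032,0,0],[0,0,0],0.4],
    [[-0.032,0,0],[0,0,0],0.4],
    [[-0.032,0,0],[0,0,0],0.4],
    [[-0.032,0,0],[0,0,0],0.4]
  ]
}}

```text
clock: 10.48
position: [0.5484, 0.2591, 0.1932]
tool_rot: [-3.142, -0.0, 3.14]
force: [-1.9, 0.8, 2.5]
grip_width: 0.0343
```

>>> {"fn": "carry_out", "kwargs": {
  "targets": [
    [[-0.032,0,0],[0,0,0],0.4],
    [[-0.032,0,0],[0,0,0],0.4],
    [[-0.032,0,0],[0,0,0],0.4],
    [[-0.032,0,0],[0,0,0],0.4],
    [[-0.032,0,0],[0,0,0],0.4],
    [[-0.032,0,0],[0,0,0],0.4],
    [[-0.032,0,0],[0,0,0],0.4],
    [[-0.032,0,0],[0,0,0],0.4]
  ]
}}

```text
clock: 11.48
position: [0.6124, 0.259, 0.1932]
tool_rot: [-3.142, 0.0, 3.14]
force: [-2.7, 1.1, 1.3]
grip_width: 0.0339
```

Run:
```python
from h import *
f=grab('side');g=grab('top')
a=cv2.resize(f['pixels'][160:240,150:310,::-1],None,fx=4,fy=4,interpolation=cv2.INTER_CUBIC)
b=cv2.resize(g['pixels'][120:190,160:320,::-1],None,fx=4,fy=4,interpolation=cv2.INTER_CUBIC)
cv2.imwrite('pics/s6.png',np.vstack([a,b])[:600]);np.savez('side2',**f);np.savez('top2',**g)
s=bot.observe();print(s['position'],s['force'])
```

```text
[0.61280881 0.25874794 0.19316708] [-1.01316231  0.37886769  0.68996591]
```

View pics/s6.png

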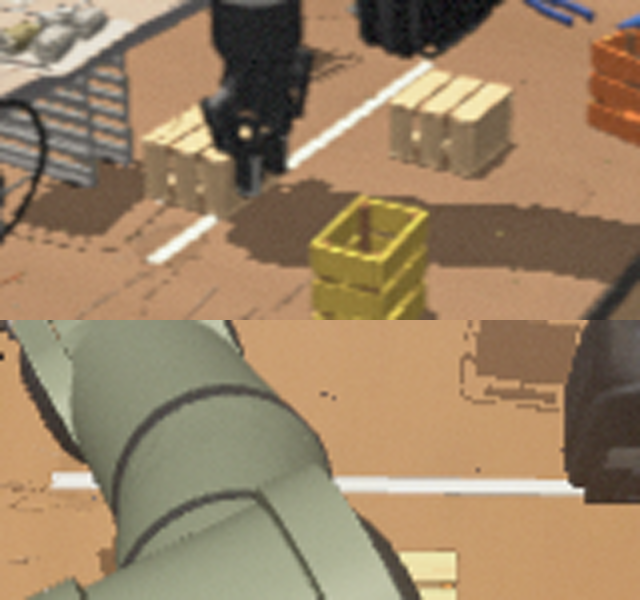

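The crate is sliding straight and its near edge sits on the tape, near (225,213) in the side crop. Finishing the push, then backing off to measure.

>>> {"fn": "carry_out", "kwargs": {
  "targets": [
    [[-0.026,0,0],[0,0,0],0.4],
    [[-0.026,0,0],[0,0,0],0.4],
    [[-0.026,0,0],[0,0,0],0.4],
    [[-0.022,0,0],[0,0,0],0.4],
    [[0,0,0],[0,0,0],0.4],
    [[0.05,0,0],[0,0,0],0.4],
    [[0.15,0,0],[0,0,0],0.4],
    [[0.1,0,-0.1],[0,0,0],0.4]
  ]
}}

```text
clock: 12.58
position: [0.559, 0.2589, 0.217]
tool_rot: [-3.14, -0.003, 3.141]
force: [0.9, 1.6, 1.3]
grip_width: 0.0346
```

>>> {"fn": "carry_out", "kwargs": {
  "targets": [
    [[0,0,-0.2],[0,0,0],0.4],
    [[0,0,-0.2],[0,0,0],0.4],
    [[0,0,-0.2],[0,0,0],0.4],
    [[0,0.2,-0.1],[0,0,0],0.4],
    [[0.05,0.22,0],[0,0,0],0.4],
    [[0.05,0.22,0],[0,0,0],0.4],
    [[0.05,0.22,0],[0,0,0],0.4],
    [[0.05,0.22,0],[0,0,0],0.4]
  ]
}}

```text
clock: 13.58
position: [0.5108, 0.5307, 0.3933]
tool_rot: [-3.141, -0.0, 3.141]
force: [1.4, 0.3, 1.0]
grip_width: 0.034
```

Run:
```python
from h import *
f=grab('side');g=grab('top')
a=cv2.resize(f['pixels'][165:235,150:310,::-1],None,fx=4,fy=4,interpolation=cv2.INTER_CUBIC)
b=cv2.resize(g['pixels'][115:190,160:320,::-1],None,fx=4,fy=4,interpolation=cv2.INTER_CUBIC)
cv2.imwrite('pics/s7.png',np.vstack([a,b])[:600]);np.savez('side3',**f);np.savez('top3',**g)
s=bot.observe();print(s['position'],s['force'])
```

```text
[0.50737367 0.53506486 0.39211484] [-1.48738613 -0.20665086 -0.83361374]
```

View pics/s7.png

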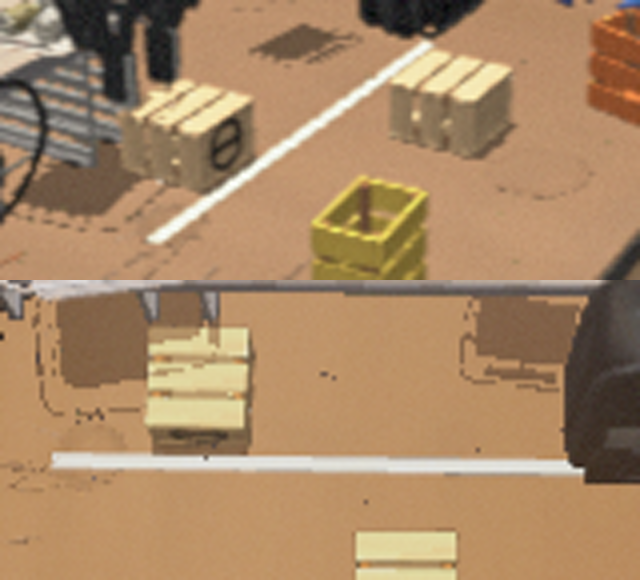

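The ring and bar stamp is in clear view at (226,145), and the crate lies beyond the tape. Measuring the margin.

Run:
```python
from h import *
g=dict(np.load('top3.npz'));f=dict(np.load('side3.npz'))
t=lambda u,v:(u/4+160-.4,(v-280)/4+115-.4)
s=lambda u,v:(u/4+150-.4,v/4+165-.4)
for n,p,z in[('nearL top',(147,427),.056),('nearR top',(246,428),.056),('farL',(150,328),.056),('farR',(250,327),.056),('botL',(150,453),0),('botR',(246,455),0),('tapefarL',(150,455),0),('tapefarR',(246,458),0)]: print('T',n,ray(g,*t(*p),z).round(3))
for n,p,z in[('botL',(203,191),0),('botR',(252,157),0),('topL',(205,131),.056),('topR',(253,98),.056),('tapefar a',(200,197),0),('tapefar b',(250,163),0)]: print('S',n,ray(f,*s(*p),z).round(3))
im=g['pixels'];
for c in (203,212): print(im[150:164,c].tolist())
```

```text
T nearL top [0.647 0.295 0.056]
T nearR top [0.647 0.216 0.056]
T farL [0.73  0.296 0.056]
T farR [0.732 0.215 0.056]
T botL [0.642 0.3   0.   ]
T botR [0.641 0.22  0.   ]
T tapefarL [0.64 0.3  0.  ]
T tapefarR [0.638 0.22  0.   ]
S botL [0.649 0.292 0.   ]
S botR [0.648 0.22  0.   ]
S topL [0.646 0.289 0.056]
S topR [0.648 0.216 0.056]
S tapefar a [0.645 0.302 0.   ]
S tapefar b [0.644 0.23  0.   ]
[[226, 212, 158], [184, 159, 115], [105, 88, 66], [68, 55, 40], [96, 78, 53], [145, 117, 82], [118, 90, 64], [128, 97, 68], [140, 114, 88], [216, 215, 209], [225, 223, 216], [226, 224, 216], [204, 181, 158], [192, 151, 110]]
[[225, 209, 152], [208, 182, 127], [131, 106, 72], [83, 67, 48], [114, 94, 67], [103, 83, 60], [121, 93, 66], [133, 102, 73], [141, 113, 87], [213, 212, 203], [224, 223, 215], [226, 224, 218], [205, 183, 159], [190, 150, 109]]
```

The near edge is past the tape by about 4–8 mm; the two views differ slightly. I'll add a 4 mm nudge for margin, since the rack still leaves room.

>>> {"fn": "carry_out", "kwargs": {
  "targets": [
    [[-0.04,-0.184,0],[0,0,0],0.4],
    [[-0.04,-0.184,0],[0,0,0],0.4],
    [[-0.04,-0.184,0],[0,0,0],0.4],
    [[-0.04,-0.184,0],[0,0,0],0.4],
    [[-0.04,-0.184,0],[0,0,0],0.4],
    [[-0.04,-0.184,0],[0,0,0],0.4],
    [[0,0,0],[0,0,0],0.4]
  ]
}}

```text
clock: 14.55
position: [0.5722, 0.2491, 0.3934]
tool_rot: [-3.14, 0.001, 3.135]
force: [0.3, 1.2, 0.3]
grip_width: 0.0341
```

>>> {"fn": "carry_out", "kwargs": {
  "targets": [
    [[0,0.03,0.2],[0,0,0],0.4],
    [[0,0,0.2],[0,0,0],0.4],
    [[0,0,0.2],[0,0,0],0.4],
    [[0,0,0.2],[0,0,0],0.4],
    [[0,0,0],[0,0,0],0.4]
  ]
}}

```text
clock: 15.18
position: [0.5699, 0.2608, 0.1903]
tool_rot: [-3.139, -0.005, -3.142]
force: [0.5, 0.7, 0.8]
grip_width: 0.0344
```

>>> {"fn": "carry_out", "kwargs": {
  "targets": [
    [[-0.1,0,0],[0,0,0],0.4],
    [[-0.08,0,0],[0,0,0],0.4],
    [[-0.04,0,0],[0,0,0],0.4],
    [[-0.024,0,0],[0,0,0],0.4],
    [[-0.02,0,0],[0,0,0],0.4],
    [[-0.02,0,0],[0,0,0],0.4],
    [[0,0,0],[0,0,0],0.4]
  ]
}}

```text
clock: 16.05
position: [0.643, 0.2604, 0.1932]
tool_rot: [-3.142, 0.0, 3.14]
force: [0.9, -0.7, 1.1]
grip_width: 0.0339
```

>>> {"fn": "carry_out", "kwargs": {
  "targets": [
    [[0.06,0,0],[0,0,0],0.4],
    [[0.15,0,0],[0,0,0],0.4],
    [[0.1,0,-0.2],[0,0,0],0.4],
    [[0,0,-0.2],[0,0,0],0.4],
    [[0,0,-0.2],[0,0,0],0.4],
    [[0,0.2,-0.1],[0,0,0],0.4],
    [[0,0.22,0],[0,0,0],0.4],
    [[0,0.22,0],[0,0,0],0.4]
  ]
}}

```text
clock: 17.05
position: [0.5654, 0.422, 0.3688]
tool_rot: [3.141, 0.001, 3.14]
force: [0.4, 0.5, 0.6]
grip_width: 0.0344
```

>>> {"fn": "carry_out", "kwargs": {
  "targets": [
    [[0.05,0.22,0],[0,0,0],0.4],
    [[0.05,0.22,0],[0,0,0],0.4],
    [[0,0,0],[0,0,0],0.4],
    [[0,0,0],[0,0,0],0.4]
  ]
}}

```text
clock: 17.55
position: [0.5408, 0.5303, 0.3678]
tool_rot: [-3.141, 0.0, 3.14]
force: [-0.8, -0.4, -0.0]
grip_width: 0.0341
```

Run:
```python
from h import *
f=grab('side');g=grab('top')
a=cv2.resize(f['pixels'][165:235,150:310,::-1],None,fx=4,fy=4,interpolation=cv2.INTER_CUBIC)
b=cv2.resize(g['pixels'][115:190,160:320,::-1],None,fx=4,fy=4,interpolation=cv2.INTER_CUBIC)
cv2.imwrite('pics/s8.png',np.vstack([a,b]));np.savez('side4',**f);np.savez('top4',**g)
# bystander check: pixel change vs first picture
g0=dict(np.load('top0.npz'))
for n,(u,v) in dict(motor=(135,196),spool=(333,219),tin=(363,229),orange=(302,234),yellow=(168,216)).items():
    d=cv2.absdiff(g0['pixels'],g['pixels'])[v-12:v+13,u-14:u+15];print(n,d.mean().round(1),d.max())
print(bot.observe()['position'])
```

```text
motor 39.8 142
spool 11.0 18
tin 11.3 18
orange 10.4 32
yellow 24.9 195
[0.5414737  0.52936212 0.3682955 ]
```

View pics/s8.png

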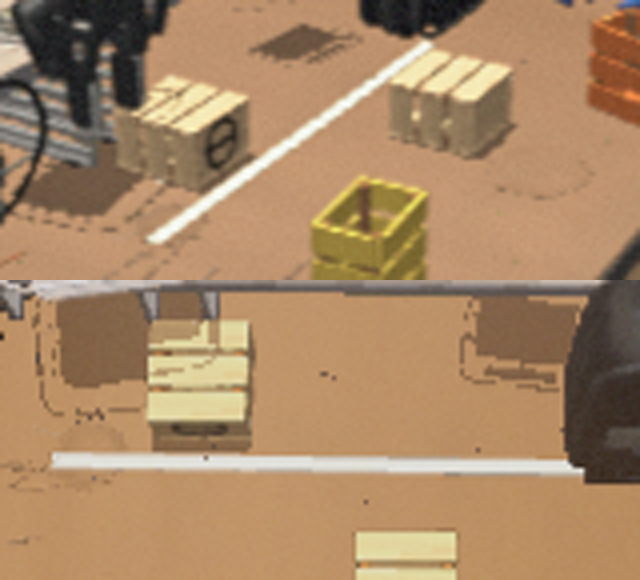

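There's now a clear strip of desk between the tape and the crate (top crop, row ~452), the stamp faces the robot, and the plain crate lies on the near side. Handing in.

```bash
python3 -c "
from h import *
print(job.job_done())"
```

```text
the job is handed in; nothing more can be done
None
```

I tipped both crates onto their far sides with closed fingertips. The left one turned out to be the stamped crate, so I pushed it straight across the tape with the fingers part open. No crate was lifted or gripped. The job was handed in at about 17.6 s with the arm clear of everything.

**Stamped crate:** After the main push its near edge was about 4 mm (side view) to 8 mm (top view) past the tape's far edge. The two cameras disagreed slightly, so I nudged it about 5 mm farther. The last pictures show clear desk between tape and crate, with the stamp facing the robot; I didn't re-measure the gap. I also judged by eye that it stayed clear of the rack behind it.

**Plain crate:** It lies on its far side, on the robot's side of the line.

**Bystanders:**
- **Spool and tin:** They look unchanged in the top view. The orange look-alike does too.
- **Motor:** In the last top view its patch had changed a lot, which I put down to the arm being over it. I did not confirm it separately. The fingers only passed over it, about 0.19 m or more above the desk.
- **Yellow look-alike:** Its patch also changed, which I put down to the arm or its shadow. It looks in place in the side view.

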